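File the footed test tile and shut the sample drawer

TASK

Put the footed glaze test tile away: lay it flat on its back, glazed face up, in the empty bay of the open drawer. Then push the drawer steadily, without slamming it, until it seats fully home with its front flush. Do not drop the tile from a height, and leave the other things on the bench where they are.

Things in the scene. Friction and masses are not known exactly. Their poses are not given: they have to be found in the camera images.
- tile: footed glaze test tile, an L of fired clay, 70 g: upright plate 70 high (z), 46 wide (y), 8 thick (x -4 to 4); its foot, 8 thick, sticks out to x +24 on the face side. Origin: centre of the plate's lower edge. Half-glazed face looks to +x, plain back to -x. Starts standing, back roughly to the robot. On its back, +x is up; it tips on to its back once leant back over 15 degrees.
- drawer (a joint): how far the upper drawer is out, m: 0 = fully home at its stop, about 0.16 at the start. It slides stiffly (about 2 N); over the last 18 mm a sprung roller resists (about 7 N in all), and from about 5 mm on it snaps the drawer home and holds it.
- bay (a point): moves with the upper drawer: on its floor, mid-depth, mid-width of the empty bay. -x is the way the drawer opens. Bay: x -119 to 119, y -78 to 78; side wall (+y) 38 high, divider (-y) 36 high, beyond it a row of tiles fixed in the drawer. Front panel at x -125 to -140, 52 above the floor. The unit's top covers the floor beyond x = (joint value - 0.140 m), 54 clear under it.
- pull (a point): on the upper drawer: middle of the outer edge of its wooden pull, a ledge 90 wide (y), 10 high, sticking out 14 from the front panel, its centre 8 below the panel's upper edge. Moves with the drawer; -x is the way the drawer opens.
- unit_front (a point): middle of the top front edge of the plywood drawer unit, which is fixed to the bench: 290 deep, 300 wide, 150 high. +x points to its back. Fully home, the inset upper drawer's front panel is flush with this edge. The shut lower drawer plays no part. Tubs and a box, up to 65 high, stand on top, 180 and more behind this edge.
- test_cup: a small unglazed cup, 66 across at the rim, 60 high (mm); a bystander. Origin: centre of its underside.
- flat_tile: a plain flat tile without a foot, 70 x 70 x 8, lying (mm); a bystander. Origin: centre of its underside.
- rib: a wooden potter's rib (flat scraper), 55 x 100 x 6, lying (mm); a bystander. Origin: centre of its underside.
- brush: a brush lying on the bench, its axis x along the handle (mm); a bystander. Origin: centre of its underside.
- bowl: an unglazed bowl, 130 across, 55 high (mm); a bystander. Origin: centre of its underside.

How it is judged:
By the outcome, as a careful person would: the job done as asked, in the order asked, and still so for the second after the job is handed in, with the robot touching nothing.
It also fails if it takes over 51 s, if anything falls off the work surface, if the arm or the gripper's body presses on something with over 40 N, if the wrist force passes 120 N, or if a joint passes its speed limit or range.

ROBOT

A 6-joint arm with a two-finger parallel gripper is mounted at the origin on the work surface. World frame = base frame: x ahead of the robot, y to its left, z up, the work surface at z = 0. Lengths are in m, angles in degrees, forces in N, time in s.
With the tool pointing down it reaches from about 0.35 to 0.875 m from the base axis. Payload 4.2 kg.
Tool frame: the origin (TCP) lies at the very end of the fingers, on their centre line; the grasp point (between the pads) lies 19 mm behind it; z points along the fingers, y is the line along which they close (so a half turn about z gives the same grasp; the last joint's range is limited). The gripper opens to 87 mm and grips with 3 to 60 N. Pads are 19 mm wide; open, the fingers measure 117 mm over their backs; the gripper's body (75 mm by 190 mm) begins 51 mm behind the grasp point.
Start: joints at [85.29, 22.042, 0.453, 0, -68.411, -14.817], TCP at [0.209, 0.589, 0.223] pointing down, gripper open.
Joint ranges: [-179.83, 179.83], [-69.29, 118.12], [-61.27, 80.66], [-181.25, 117.63], [-171.15, -9.14], [-177.46, 177.46]. Speed limits (degrees/s): [159.86, 159.86, 180, 180, 180, 180].

INTERFACE

Orientations are given as a 3x3 rotation matrix whose columns are the frame's x, y, z axes.
In Python, from station import monitor, cams, ticket gives the robot as it stands.
- The arm moves only by the tool drive_tool, never from a script. Its argument "moves" is a list of rows, each an object with "delta_pos": the shift along the tool's x, y, z in mm, a list of three; "turn": the turn about the tool's z in rad; "claw": the opening, from 0 (shut) to 1 (fully open). A call has 1 to 12 rows; each row shifts and turns the commanded pose from where the row before left it, along the tool's axes as they then stand; what a row does not reach is not made up. A row lasts 1/8 s, in which the tool goes at most 62.5 mm and 10.7 degrees, less where a joint would pass 70% of its speed; a pose out of reach is approached as far as the arm can. A call is refused whole if a number of a shift passes 62.5 or a number of a turn 0.188, either way. A call with a gripper value outside its range is refused whole. The fingers move at their own pace and stop on an object; the grip force is fixed at half the most. Time passes only in rows, so rows that do not move let the fingers close. It gives the time, the measured TCP pose, the force, the opening and the grip force at its end, in the units of the state.
- monitor.sense(): the state, without advancing time (a new reading comes with each control period).
- cams.capture(name): name is "scene" or "top" or "wrist"; returns a dict with "color" (384x512x3 uint8, red, green, blue), "range_z" (384x512 float32, m along the optical axis (not along the pixel's ray), 0 where there is no reading), "vertical_fov" (degrees; the focal length in pixels is half the picture's height over the tangent of half this angle, whatever the lens; pixels are square), "cx", "cy" (the principal point, pixels), "extrinsics" (4x4, takes a point from camera to world coordinates). Camera axes: x right, y down, z forward; pixel columns grow to the right and rows downward; lengths in m; the calibration is good to about 2 mm. A picture is of the moment at which its call begins.
- ticket.finish_job(): hands the job in; it is judged then, once.
The state is a dict: "time_s": time; "joints": joint angles; "joint_velocities": joint speeds; "effort": joint torques, N m; "tcp_pos": TCP position; "ee_rot": TCP orientation; "wrist_force": force on the tool from outside, world axes, zero at the start; "moment": the same for the moment, N m; "gripper_width": opening from 0.0 (shut) to 1.0 (fully open); "gripper_force": force on a finger pad.
Only numpy, scipy, OpenCV 4.12 (cv2) and the standard library are available. Lean on these libraries where they do the work, as an engineer would, in place of code of your own. Each camera call takes 0.05 s, during which the arm holds its last target. There are 200 camera calls.

## Working session

There is one attempt and no reset: what is moved stays moved. The work goes in short steps, Python scripts to look and compute and a tool call to move; the robot and the scene stay as the last step left them, time stands still between calls to the robot, and variables do not carry over. Pictures are saved under pics/ and viewed, at most 10 in all, crops included, and the job is handed in when it is done.

Besides the shell and the picture viewer there is one more tool, called after "Request:" as a command line: name --argument value ..., lists and objects as JSON in quotes. drive_tool: Moves the arm, as the interface text tells. Its arguments: {"type":"object","properties":{"moves":{"type":"array","items":{"type":"object","properties":{"delta_pos":{"type":"array","items":{"type":"number"}},"turn":{"type":"number"},"claw":{"type":"number"}}}}},"required":["moves"]}

```bash
mkdir -p pics
cat > h.py <<'E'
import numpy as np,cv2
from station import monitor,cams,ticket
def cap(n):
    c=cams.capture(n); h=c["color"].shape[0]; f=h/2/np.tan(np.radians(c["vertical_fov"])/2)
    z=c["range_z"]; v,u=np.mgrid[:z.shape[0],:z.shape[1]]
    P=np.stack([(u-c["cx"])/f*z,(v-c["cy"])/f*z,z],-1); T=np.array(c["extrinsics"])
    W=P@T[:3,:3].T+T[:3,3]; W[z==0]=np.nan
    return c["color"],W,f,T
def save(n,im): cv2.imwrite("pics/"+n,im[...,::-1])
E
python3 - <<'E'
from h import *
s=monitor.sense(); print(s["tcp_pos"],np.round(s["ee_rot"],3),s["gripper_width"])
for n in("top","scene"):
    im,W,f,T=cap(n); np.save(n+".npy",W); save(n+"1.png",im); print(n,f,np.round(T,3))
E
```

```text
[0.20869428 0.58849783 0.22145667] [[ 0.942 -0.334 -0.001]
 [-0.334 -0.942 -0.002]
 [ 0.     0.002 -1.   ]] 1.0013420715349148
top 485.97042623007445 [[ 0.009 -0.987  0.16   0.298]
 [-1.    -0.011 -0.01  -0.09 ]
 [ 0.011 -0.16  -0.987  1.581]
 [ 0.     0.     0.     1.   ]]
scene 416.00548192736284 [[-0.778  0.388 -0.494  1.13 ]
 [ 0.628  0.455 -0.632  0.617]
 [-0.021 -0.801 -0.598  0.803]
 [ 0.     0.     0.     1.   ]]
```

View pics/top1.png

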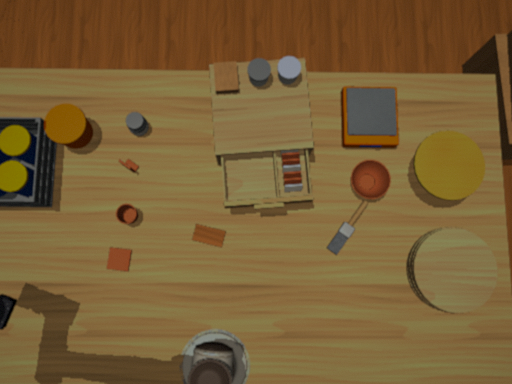

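View pics/scene1.png

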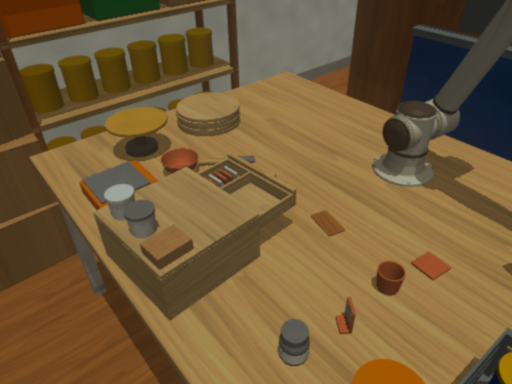

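The top view shows the tile at (129,165), cup (127,214), flat tile (119,259), rib (209,235), open drawer with its bay around (248,178), brush (342,235) and bowl (370,180). In the scene view the tile stands at (347,317) with its foot toward the left, away from the robot.

Run:
```python
from h import *
W=np.load("top.npy"); S=np.load("scene.npy")
def st(n,P): print(n,len(P),np.round(np.percentile(P,[2,50,98],axis=0),3).tolist())
for n,A,(u0,u1,v0,v1) in(("top",W,(114,144,152,180)),("scene",S,(330,360,292,338))):
    p=A[v0:v1,u0:u1].reshape(-1,3); p=p[p[:,2]>.012]; st(n,p)
    for z0,z1 in((.012,.03),(.03,.08)):
        q=p[(p[:,2]>z0)&(p[:,2]<z1)]
        if len(q)>5: print(z0,len(q),cv2.minAreaRect((q[:,:2]*1000).astype(np.float32)))
    q=p[p[:,2]>.055]; print("top edge",cv2.minAreaRect((q[:,:2]*1000).astype(np.float32)) if len(q)>3 else q)
# low foot
p=S[292:338,330:360].reshape(-1,3);p=p[(p[:,2]>.005)&(p[:,2]<.012)]; print("foot",cv2.minAreaRect((p[:,:2]*1000).astype(np.float32)),len(p))
# unit top
p=W[96:153,205:318].reshape(-1,3);p=p[abs(p[:,2]-np.nanmedian(p[:,2]))<.008]; st("unit",p); print(cv2.minAreaRect((p[:,:2]*1000).astype(np.float32)))
# drawer
r=W[150:212,215:318].reshape(-1,3); print(np.histogram(r[:,2],bins=np.arange(0,.18,.01)))
p=r[(r[:,2]>.10)&(r[:,0]<np.nanmin(p[:,0])+.02)]
q=r[(r[:,2]>.05)&(r[:,2]<.09)]; st("floor",q); print(cv2.minAreaRect((q[:,:2]*1000).astype(np.float32)))
p=r[(r[:,2]>.10)]; st("walls",p)
im=cv2.imread("pics/top1.png")[130:220,200:330]; cv2.imwrite("pics/c1.png",cv2.resize(im,None,fx=6,fy=6))
for v in(178,190,200): print([tuple(np.round(W[v,u],3).tolist()) for u in range(218,316,8)])
for u in(235,250,268): print([tuple(np.round(W[v,u],3).tolist()) for v in range(146,216,3)])
```

```text
top 60 [[0.606, 0.274, 0.013], [0.619, 0.287, 0.067], [0.637, 0.313, 0.076]]
0.012 8 ((623.0850830078125, 282.9400939941406), (28.608638763427734, 25.12912940979004), 51.0316047668457)
0.03 52 ((621.4349975585938, 293.50103759765625), (47.49413299560547, 8.072694778442383), 55.15977096557617)
top edge ((621.7697143554688, 293.97991943359375), (46.326080322265625, 8.07219123840332), 55.1644172668457)
scene 242 [[0.613, 0.276, 0.014], [0.629, 0.299, 0.051], [0.638, 0.314, 0.07]]
0.012 52 ((626.1009521484375, 293.19024658203125), (44.839664459228516, 7.203958034515381), 63.26372146606445)
0.03 190 ((624.2263793945312, 295.09478759765625), (45.798789978027344, 9.324825286865234), 54.43598937988281)
top edge ((624.1936645507812, 295.0491027832031), (45.68645095825195, 9.324825286865234), 54.43599319458008)
foot ((632.4671630859375, 288.5446472167969), (45.589717864990234, 27.651187896728516), 56.346717834472656) 154
unit 5371 [[0.652, -0.283, 0.143], [0.736, -0.134, 0.149], [0.822, 0.005, 0.155]]
((737.8787231445312, -138.88470458984375), (182.19383239746094, 308.5218505859375), 1.7850800
[... 2460 characters left out ...]
134), (0.493, -0.105, 0.137), (0.49, -0.106, 0.088), (0.493, -0.107, -0.008), (0.482, -0.107, 0.0), (0.472, -0.107, 0.001)]
[(0.665, -0.158, 0.153), (0.657, -0.158, 0.149), (0.664, -0.161, 0.083), (0.654, -0.161, 0.084), (0.645, -0.162, 0.081), (0.635, -0.162, 0.081), (0.626, -0.162, 0.079), (0.615, -0.162, 0.085), (0.605, -0.161, 0.086), (0.596, -0.162, 0.081), (0.587, -0.162, 0.081), (0.578, -0.162, 0.079), (0.567, -0.162, 0.087), (0.559, -0.162, 0.078), (0.549, -0.162, 0.078), (0.538, -0.162, 0.086), (0.528, -0.162, 0.089), (0.514, -0.16, 0.123), (0.503, -0.16, 0.132), (0.494, -0.159, 0.135), (0.485, -0.159, 0.135), (0.493, -0.166, -0.001), (0.483, -0.166, -0.006), (0.472, -0.166, 0.005)]
```

View pics/c1.png

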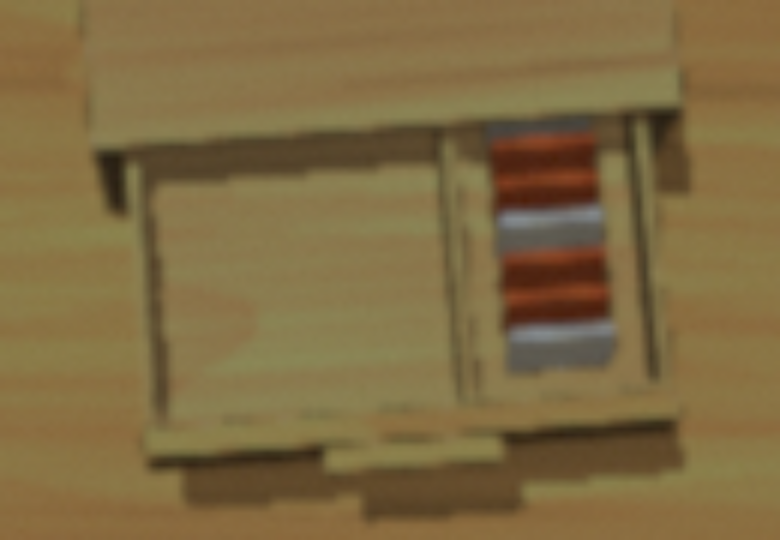

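The crop shows the bay's side wall (crop (145,160)–(160,415)), the divider (445,130)–(470,400), the unit's front edge (90,150)–(680,105), and the pull (325–500, 440–470).

Run:
```python
from h import *
im,W,f,T=cap("top"); c=cams.capture("top")
def w(cu,cv,z):
    u=cu/6+200-.4;v=cv/6+130-.4
    d=T[:3,:3]@np.array([(u-c["cx"])/f,(v-c["cy"])/f,1]); o=T[:3,3]
    return np.round((o+d*(z-o[2])/d[2])[:2]*1000,1)
for n,l in dict(unitfront=[(92,152,.15),(680,108,.15)],wallL_top=[(145,165,.121),(160,415,.121)],divtop_leftedge=[(443,140,.119),(463,400,.119)],panel_front=[(150,460,.135),(680,418,.135)],panel_inner=[(150,432,.135),(670,395,.135)],pull=[(328,472,.132),(500,460,.132)]).items():
    a,b=[w(*q) for q in l]; print(n,a,b,"ang",np.degrees(np.arctan2(*(b-a)[::-1])))
for n in("wrist",):
    im,W,f,T=cap(n); print(np.round(T,3),f)
```

```text
unitfront [636.4   1.8] [ 662.7 -294.4] ang -84.92593653512131
wallL_top [636.7 -23.6] [507.4 -33.5] ang -175.62162671637
divtop_leftedge [ 652.2 -176.5] [ 517.  -186.9] ang -175.6012946450045
panel_front [482.6 -29.4] [ 506.7 -294.7] ang -84.80946558515706
panel_inner [496.7 -29.2] [ 518.3 -289.8] ang -85.26183280305963
pull [ 477.9 -118.4] [ 484.9 -204.6] ang -85.35739780170232
[[-0.333 -0.912 -0.24   0.274]
 [-0.943  0.322  0.085  0.567]
 [-0.     0.254 -0.967  0.386]
 [ 0.     0.     0.     1.   ]] 335.18317557750083
```

Request:
drive_tool --moves '[{"delta_pos":[54.2,15.4,7],"turn":0,"claw":1},{"delta_pos":[54.2,15.4,7],"turn":0,"claw":1},{"delta_pos":[54.2,15.4,7],"turn":0,"claw":1},{"delta_pos":[54.2,15.4,7],"turn":0,"claw":1},{"delta_pos":[54.2,15.4,7],"turn":0,"claw":1},{"delta_pos":[54.2,15.4,7],"turn":0,"claw":1},{"delta_pos":[54.2,15.4,7],"turn":0,"claw":1},{"delta_pos":[54.2,15.4,7],"turn":0,"claw":1},{"delta_pos":[54.2,15.4,7],"turn":0,"claw":1},{"delta_pos":[0,0,0],"turn":-0.186,"claw":1},{"delta_pos":[0,0,0],"turn":-0.186,"claw":1},{"delta_pos":[0,0,0],"turn":-0.186,"claw":1}]'

```text
time_s: 1.75
tcp_pos: [0.6224, 0.295, 0.1591]
ee_rot: [[0.975, 0.221, -0.001], [0.221, -0.975, -0.0], [-0.001, 0.0, -1.0]]
wrist_force: [-0.1, -0.6, 0.7]
gripper_width: 1.002
gripper_force: 0.0
```

Request:
drive_tool --moves '[{"delta_pos":[0,0,0],"turn":-0.186,"claw":1},{"delta_pos":[0,0,0],"turn":-0.186,"claw":1},{"delta_pos":[0,0,0],"turn":-0.186,"claw":1},{"delta_pos":[0,0,0],"turn":-0.186,"claw":1},{"delta_pos":[0,0,0],"turn":0,"claw":1}]'

```text
time_s: 2.38
tcp_pos: [0.6222, 0.2953, 0.1593]
ee_rot: [[0.574, 0.819, -0.0], [0.819, -0.574, -0.0], [-0.0, -0.0, -1.0]]
wrist_force: [-0.8, -0.2, 0.2]
gripper_width: 1.002
gripper_force: 0.0
```

Run:
```python
from h import *
im,W,f,T=cap("wrist"); save("w1.png",im); np.save("w1.npy",W)
p=W.reshape(-1,3); p=p[(np.hypot(p[:,0]-.623,p[:,1]-.294)<.06)]
q=p[(p[:,2]>.06)&(p[:,2]<.08)]; print(len(q),cv2.minAreaRect((q[:,:2]*1000).astype(np.float32)) if len(q)>3 else 0,np.median(q[:,2]))
q=p[(p[:,2]>.005)&(p[:,2]<.012)]; print(len(q),cv2.minAreaRect((q[:,:2]*1000).astype(np.float32)) if len(q)>3 else 0)
s=monitor.sense(); print(s["tcp_pos"],np.round(s["ee_rot"],3),s["joints"])
```

```text
624 ((621.8224487304688, 295.9212646484375), (45.54964828491211, 7.986945629119873), 55.1540641784668) 0.07107353716768142
911 ((630.3204345703125, 290.1304626464844), (45.71491241455078, 27.52010726928711), 56.063323974609375)
[0.62220388 0.29535845 0.15931885] [[ 0.575  0.818 -0.   ]
 [ 0.818 -0.575 -0.   ]
 [-0.    -0.    -1.   ]] [ 3.88079020e+01  3.07431601e+01  5.43350301e+00 -3.37650205e-03
 -6.47130221e+01  1.06082878e+02]
```

View pics/w1.png

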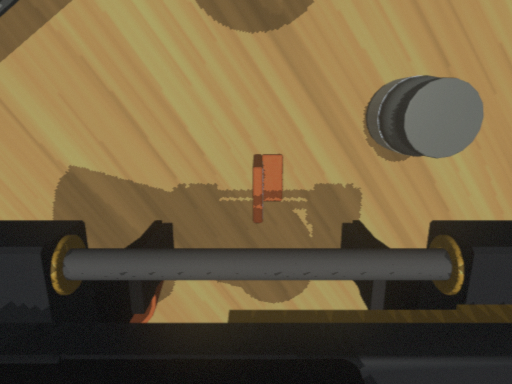

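The tile is centred at (268,185), with its foot to the right. A grey tub stands at (440,115). The TCP is within 1 mm of the plate.

```bash
python3 -c "
import numpy as np
W=np.load('w1.npy');print(W[115,440],W[115,470],W[150,440])"
```

```text
[0.76221568 0.27236911 0.0815851 ] [0.78027675 0.25966347 0.07989833] [0.75125068 0.24982832 0.08058383]
```

Request:
drive_tool --moves '[{"delta_pos":[0,0,20],"turn":0,"claw":1}]'

```text
time_s: 2.55
tcp_pos: [0.6234, 0.2961, 0.1413]
ee_rot: [[0.575, 0.818, 0.004], [0.818, -0.575, 0.002], [0.004, 0.002, -1.0]]
wrist_force: [0.0, -0.9, -0.3]
gripper_width: 1.001
gripper_force: 0.0
```

Request:
drive_tool --moves '[{"delta_pos":[0,0,35],"turn":0,"claw":1},{"delta_pos":[0,0,35],"turn":0,"claw":1},{"delta_pos":[0,0,20],"turn":0,"claw":1},{"delta_pos":[0,0,9],"turn":0,"claw":0.4},{"delta_pos":[0,0,0],"turn":0,"claw":0},{"delta_pos":[0,0,0],"turn":0,"claw":0},{"delta_pos":[0,0,0],"turn":0,"claw":0},{"delta_pos":[0,0,0],"turn":0,"claw":0},{"delta_pos":[0,0,0],"turn":0,"claw":0},{"delta_pos":[0,0,0],"turn":0,"claw":0}]'

```text
time_s: 3.8
tcp_pos: [0.6223, 0.2954, 0.0406]
ee_rot: [[0.573, 0.82, 0.0], [0.82, -0.573, 0.0], [0.0, 0.0, -1.0]]
wrist_force: [-0.9, 0.2, -1.2]
gripper_width: 0.285
gripper_force: 0.0
```

Request:
drive_tool --moves '[{"delta_pos":[0,0,0],"turn":0,"claw":0},{"delta_pos":[0,0,0],"turn":0,"claw":0},{"delta_pos":[0,0,0],"turn":0,"claw":0},{"delta_pos":[0,0,0],"turn":0,"claw":0}]'

```text
time_s: 4.3
tcp_pos: [0.6223, 0.2953, 0.0405]
ee_rot: [[0.573, 0.82, -0.0], [0.82, -0.573, -0.0], [-0.0, -0.0, -1.0]]
wrist_force: [0.5, -0.0, 0.7]
gripper_width: 0.09
gripper_force: 30.0
```

Request:
drive_tool --moves '[{"delta_pos":[0,0,-30],"turn":0,"claw":0},{"delta_pos":[0,0,-50],"turn":0,"claw":0},{"delta_pos":[0,0,-50],"turn":0.1756,"claw":0},{"delta_pos":[0,0,-20],"turn":0.1756,"claw":0},{"delta_pos":[0,0,0],"turn":0.1756,"claw":0},{"delta_pos":[0,0,0],"turn":0.1756,"claw":0},{"delta_pos":[0,0,0],"turn":0.1756,"claw":0},{"delta_pos":[-5,25,0],"turn":0,"claw":0},{"delta_pos":[-10,50,0],"turn":0,"claw":0},{"delta_pos":[-10,50,0],"turn":0,"claw":0},{"delta_pos":[-10,50,0],"turn":0,"claw":0},{"delta_pos":[-10,50,0],"turn":0,"claw":0}]'

```text
time_s: 5.8
tcp_pos: [0.5956, 0.0659, 0.1905]
ee_rot: [[0.997, 0.083, -0.0], [0.083, -0.997, 0.0], [-0.0, -0.0, -1.0]]
wrist_force: [0.7, 0.3, -0.5]
gripper_width: 0.088
gripper_force: 30.0
```

Request:
drive_tool --moves '[{"delta_pos":[-10,50,0],"turn":0,"claw":0},{"delta_pos":[-10,50,0],"turn":0,"claw":0},{"delta_pos":[-10,50,0],"turn":0,"claw":0},{"delta_pos":[-8,40,0],"turn":0,"claw":0},{"delta_pos":[0,2,0],"turn":0,"claw":0},{"delta_pos":[0,0,0],"turn":0,"claw":0}]'

```text
time_s: 6.55
tcp_pos: [0.5742, -0.127, 0.1904]
ee_rot: [[0.997, 0.083, -0.0], [0.083, -0.997, 0.0], [-0.0, -0.0, -1.0]]
wrist_force: [-0.0, 0.2, -1.5]
gripper_width: 0.093
gripper_force: 30.0
```

Run:
```python
from h import *
im,W,f,T=cap("wrist"); save("w2.png",im); np.save("w2.npy",W)
s=monitor.sense(); print(s["tcp_pos"],np.round(s["ee_rot"],3),s["joints"],s["gripper_force"],s["gripper_width"])
```

```text
[ 0.57431594 -0.12648397  0.19048529] [[ 0.997  0.084 -0.   ]
 [ 0.084 -0.997  0.   ]
 [ 0.    -0.    -1.   ]] [ 3.34115803e+00  1.98614610e+01 -7.66216255e+00 -1.24855738e-02
 -6.24763269e+01  9.14592306e+01] 29.999859714880586 0.08601948171884102
```

View pics/w2.png

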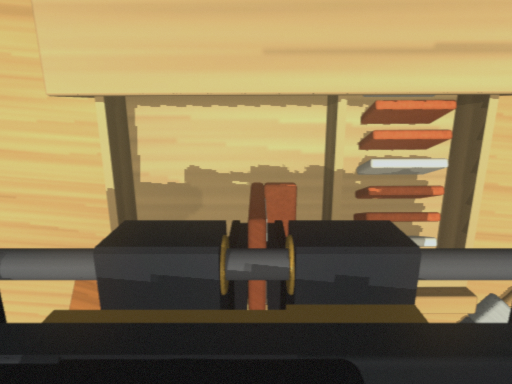

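The tile (250–297, 185–250) is held above the bay, square with the drawer. The side wall is at u≈110–130 and the divider at u≈330.

Run:
```python
from h import *
W=np.load("w2.npy"); a=np.radians(4.8); t=np.array([.5743,-.1265])
L=(W[...,:2]-t)@np.array([-np.sin(a),np.cos(a)])*1000; X=(W[...,:2]-t)@np.array([np.cos(a),np.sin(a)])*1000; Z=W[...,2]*1000
for v in(140,190): 
  for u in list(range(90,150,5))+list(range(310,360,5)): print(v,u,np.round([X[v,u],L[v,u],Z[v,u]],0).tolist(),end=" ")
  print()
m=(X>0)&(X<50)&(L>0)&(L<70)&(Z<95);print("floor",np.nanmedian(Z[m]))
for v in range(60,125,6): print(np.round([X[v,200],Z[v,200]],0),end="")
```

```text
140 90 [31.0, 176.0, 1.0] 140 95 [31.0, 170.0, 2.0] 140 100 [44.0, 108.0, 124.0] 140 105 [44.0, 105.0, 122.0] 140 110 [44.0, 102.0, 121.0] 140 115 [43.0, 102.0, 113.0] 140 120 [42.0, 102.0, 104.0] 140 125 [41.0, 102.0, 94.0] 140 130 [40.0, 101.0, 86.0] 140 135 [40.0, 97.0, 86.0] 140 140 [40.0, 93.0, 87.0] 140 145 [40.0, 90.0, 85.0] 140 310 [40.0, -42.0, 86.0] 140 315 [40.0, -46.0, 85.0] 140 320 [40.0, -49.0, 87.0] 140 325 [40.0, -53.0, 86.0] 140 330 [42.0, -54.0, 105.0] 140 335 [44.0, -54.0, 120.0] 140 340 [44.0, -57.0, 120.0] 140 345 [40.0, -70.0, 85.0] 140 350 [40.0, -73.0, 86.0] 140 355 [40.0, -78.0, 85.0] 
190 90 [-23.0, 182.0, 2.0] 190 95 [-23.0, 177.0, 2.0] 190 100 [-23.0, 171.0, 1.0] 190 105 [-23.0, 166.0, 1.0] 190 110 [9.0, 105.0, 124.0] 190 115 [8.0, 102.0, 121.0] 190 120 [6.0, 103.0, 112.0] 190 125 [4.0, 102.0, 104.0] 190 130 [1.0, 103.0, 94.0] 190 135 [-1.0, 102.0, 86.0] 190 140 [-1.0, 97.0, 86.0] 190 145 [-1.0, 93.0, 86.0] 190 310 [-1.0, -43.0, 86.0] 190 315 [-1.0, -47.0, 86.0] 190 320 [-1.0, -52.0, 85.0] 190 325 [2.0, -54.0, 96.0] 190 330 [6.0, -54.0, 114.0] 190 335 [9.0, -55.0, 123.0] 190 340 [8.0, -59.0, 122.0] 190 345 [-1.0, -72.0, 86.0] 190 350 [-1.0, -77.0, 85.0] 190 355 [-1.0, -81.0, 86.0] 
floor 85.55519494963414
[ 92. 153.][ 89. 151.][ 86. 151.][ 82. 152.][ 79. 152.][ 76. 153.][74. 86.][69. 86.][65. 84.][60. 86.][56. 84.]
```

Request:
drive_tool --moves '[{"delta_pos":[0,-3,25],"turn":0,"claw":0},{"delta_pos":[0,0,25],"turn":0,"claw":0},{"delta_pos":[0,0,8],"turn":0,"claw":0},{"delta_pos":[0,0,3],"turn":0,"claw":0},{"delta_pos":[0,0,1],"turn":0,"claw":0},{"delta_pos":[0,0,1],"turn":0,"claw":0}]'

```text
time_s: 7.35
tcp_pos: [0.5746, -0.124, 0.1284]
ee_rot: [[0.997, 0.083, 0.002], [0.083, -0.997, -0.0], [0.002, 0.0, -1.0]]
wrist_force: [0.1, 0.8, -0.2]
gripper_width: 0.094
gripper_force: 30.0
```

Request:
drive_tool --moves '[{"delta_pos":[0,0,1],"turn":0,"claw":0},{"delta_pos":[0,0,0],"turn":0,"claw":0}]'

```text
time_s: 7.6
tcp_pos: [0.574, -0.1242, 0.1267]
ee_rot: [[0.997, 0.083, 0.0], [0.083, -0.997, 0.0], [0.0, 0.0, -1.0]]
wrist_force: [-0.5, 0.0, -0.8]
gripper_width: 0.089
gripper_force: 30.0
```

Request:
drive_tool --moves '[{"delta_pos":[0,0,1],"turn":0,"claw":0},{"delta_pos":[0,0,0],"turn":0,"claw":0}]'

```text
time_s: 7.85
tcp_pos: [0.5739, -0.1241, 0.1255]
ee_rot: [[0.997, 0.083, -0.0], [0.083, -0.997, 0.0], [-0.0, -0.0, -1.0]]
wrist_force: [-0.4, -0.3, -0.3]
gripper_width: 0.087
gripper_force: 30.0
```

Request:
drive_tool --moves '[{"delta_pos":[0,0,1],"turn":0,"claw":0},{"delta_pos":[0,0,0],"turn":0,"claw":0}]'

```text
time_s: 8.1
tcp_pos: [0.574, -0.1241, 0.1245]
ee_rot: [[0.997, 0.083, -0.0], [0.083, -0.997, -0.0], [-0.0, 0.0, -1.0]]
wrist_force: [-0.2, -1.2, -1.2]
gripper_width: 0.09
gripper_force: 30.0
```

Request:
drive_tool --moves '[{"delta_pos":[0,0,1],"turn":0,"claw":0},{"delta_pos":[0,0,0],"turn":0,"claw":0}]'

```text
time_s: 8.35
tcp_pos: [0.5743, -0.1241, 0.1244]
ee_rot: [[0.997, 0.083, 0.001], [0.083, -0.997, -0.0], [0.001, 0.0, -1.0]]
wrist_force: [-0.3, 0.3, 5.5]
gripper_width: 0.093
gripper_force: 30.0
```

Request:
drive_tool --moves '[{"delta_pos":[0,0,1],"turn":0,"claw":0},{"delta_pos":[0,0,0],"turn":0,"claw":0}]'

```text
time_s: 8.6
tcp_pos: [0.5751, -0.1241, 0.1244]
ee_rot: [[0.996, 0.084, 0.003], [0.084, -0.996, -0.0], [0.003, 0.001, -1.0]]
wrist_force: [-0.9, 1.3, 7.4]
gripper_width: 0.086
gripper_force: 30.0
```

Request:
drive_tool --moves '[{"delta_pos":[0,0,-1.5],"turn":0,"claw":0.25},{"delta_pos":[0,0,0],"turn":0,"claw":0.25},{"delta_pos":[0,0,0],"turn":0,"claw":0.25},{"delta_pos":[0,-2,0],"turn":0,"claw":0.25},{"delta_pos":[0,-2,0],"turn":0,"claw":0.25},{"delta_pos":[0,-2,0],"turn":0,"claw":0.25},{"delta_pos":[0,-2,0],"turn":0,"claw":0.25},{"delta_pos":[0,-2,0],"turn":0,"claw":0.25},{"delta_pos":[0,-2,0],"turn":0,"claw":0.25},{"delta_pos":[0,-2,0],"turn":0,"claw":0.25},{"delta_pos":[0,-2,0],"turn":0,"claw":0.25}]'

```text
time_s: 9.98
tcp_pos: [0.5726, -0.108, 0.124]
ee_rot: [[0.997, 0.083, -0.0], [0.083, -0.997, 0.0], [-0.0, -0.0, -1.0]]
wrist_force: [-0.4, -0.1, 0.2]
gripper_width: 0.248
gripper_force: 0.0
```

Request:
drive_tool --moves '[{"delta_pos":[0,-2,0],"turn":0,"claw":0.25},{"delta_pos":[0,-2,0],"turn":0,"claw":0.25},{"delta_pos":[0,-1,0],"turn":0,"claw":0.25},{"delta_pos":[0,0,0],"turn":0,"claw":0.25}]'

```text
time_s: 10.48
tcp_pos: [0.5723, -0.1031, 0.1241]
ee_rot: [[0.997, 0.083, 0.0], [0.083, -0.997, -0.0], [0.0, 0.0, -1.0]]
wrist_force: [0.1, 0.7, -0.8]
gripper_width: 0.25
gripper_force: 0.0
```

Run:
```python
from h import *
a,W,f,T=cap("wrist"); np.save("w3.npy",W); b,S,_,_=cap("scene"); np.save("s3.npy",S)
s=monitor.sense(); print(s["tcp_pos"])
save("c3.png",np.hstack([cv2.resize(a[90:310,80:400],(480,330)),cv2.resize(b[130:250,170:310],(385,330))[:, :320]]))
```

```text
[ 0.57226241 -0.10317646  0.12406497]
```

View pics/c3.png

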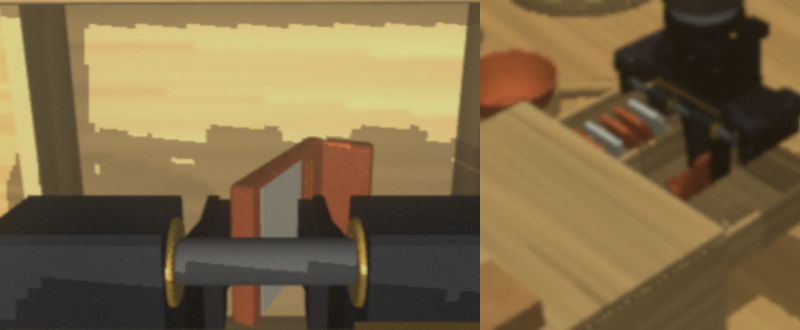

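The tile is now leaning back on the left (back) finger, with its glazed face in view (crop 235–310, 185–300) and the foot at (345,185). I'll get its profile from the depth.

```bash
cat > prof.py <<'E'
from h import *
import sys
W=np.load(sys.argv[1]); s=monitor.sense(); R=np.array(s["ee_rot"]); t=np.array(s["tcp_pos"])
Q=(W-t)@R*1000; Q[...,1]*=-1; Z=W[...,2]*1000-84
m=(Q[...,0]>8)&(Q[...,0]<23)&(Z>4)&(Z<70)&(abs(Q[...,1])<85)
p=np.c_[Q[m][:,1],Z[m]]
for l in range(-84,84,4):
    q=p[(p[:,0]>=l)&(p[:,0]<l+4)]
    if len(q)>2: print(l,len(q),np.round(np.percentile(q[:,1],[5,50,95]),0).tolist())
E
python3 prof.py w3.npy
```

```text
-84 161 [36.0, 37.0, 38.0]
-80 765 [6.0, 26.0, 38.0]
-44 13 [14.0, 15.0, 16.0]
-40 156 [16.0, 19.0, 20.0]
-36 192 [16.0, 18.0, 20.0]
-32 193 [14.0, 16.0, 18.0]
-28 188 [12.0, 15.0, 16.0]
-24 183 [9.0, 13.0, 14.0]
-20 290 [11.0, 21.0, 68.0]
-16 420 [20.0, 44.0, 68.0]
-12 327 [28.0, 38.0, 67.0]
-8 250 [33.0, 43.0, 48.0]
-4 326 [41.0, 53.0, 58.0]
0 344 [52.0, 62.0, 66.0]
4 346 [59.0, 67.0, 69.0]
8 268 [65.0, 66.0, 68.0]
12 179 [45.0, 60.0, 69.0]
16 214 [44.0, 58.0, 69.0]
20 47 [44.0, 60.0, 69.0]
76 736 [7.0, 25.0, 40.0]
80 189 [38.0, 40.0, 40.0]
```

Request:
drive_tool --moves '[{"delta_pos":[0,1.5,0],"turn":0,"claw":1},{"delta_pos":[0,1.5,0],"turn":0,"claw":1},{"delta_pos":[0,1.5,0],"turn":0,"claw":1},{"delta_pos":[0,1.5,0],"turn":0,"claw":1},{"delta_pos":[0,1.5,0],"turn":0,"claw":1},{"delta_pos":[0,1.5,0],"turn":0,"claw":1},{"delta_pos":[0,1.5,0],"turn":0,"claw":1},{"delta_pos":[0,1.5,0],"turn":0,"claw":1},{"delta_pos":[0,0,0],"turn":0,"claw":1},{"delta_pos":[0,0,0],"turn":0,"claw":1}]'

```text
time_s: 11.82
tcp_pos: [0.5732, -0.1151, 0.1241]
ee_rot: [[0.997, 0.083, 0.0], [0.083, -0.997, 0.0], [0.0, -0.0, -1.0]]
wrist_force: [0.1, -0.8, -0.3]
gripper_width: 1.0
gripper_force: 0.1
```

```bash
python3 - <<'E'
from h import *
a,W,f,T=cap("wrist"); np.save("w4.npy",W);save("w4.png",a)
E
python3 prof.py w4.npy
```

```text
-72 176 [36.0, 37.0, 38.0]
-68 684 [7.0, 27.0, 38.0]
-56 4 [66.0, 68.0, 69.0]
-52 169 [43.0, 58.0, 69.0]
-48 251 [44.0, 58.0, 69.0]
-44 136 [44.0, 57.0, 69.0]
-24 123 [21.0, 23.0, 25.0]
-20 197 [23.0, 25.0, 26.0]
-16 212 [19.0, 22.0, 24.0]
-12 189 [16.0, 18.0, 20.0]
-8 186 [10.0, 15.0, 17.0]
-4 185 [12.0, 15.0, 17.0]
0 193 [15.0, 19.0, 21.0]
4 197 [20.0, 24.0, 25.0]
8 225 [24.0, 27.0, 30.0]
12 235 [28.0, 32.0, 34.0]
16 267 [31.0, 36.0, 38.0]
20 271 [36.0, 40.0, 42.0]
24 307 [39.0, 44.0, 47.0]
28 309 [45.0, 49.0, 51.0]
32 336 [49.0, 53.0, 55.0]
36 319 [52.0, 56.0, 57.0]
40 173 [52.0, 54.0, 56.0]
44 197 [46.0, 60.0, 68.0]
48 250 [44.0, 58.0, 69.0]
52 74 [44.0, 60.0, 70.0]
```

Request:
drive_tool --moves '[{"delta_pos":[0,0,4],"turn":0,"claw":1},{"delta_pos":[0,0,4],"turn":0,"claw":1},{"delta_pos":[0,0,4],"turn":0,"claw":1},{"delta_pos":[0,0,4],"turn":0,"claw":1},{"delta_pos":[0,0,4],"turn":0,"claw":1},{"delta_pos":[0,0,4],"turn":0,"claw":1},{"delta_pos":[0,0,4],"turn":0,"claw":1},{"delta_pos":[0,0,4],"turn":0,"claw":1},{"delta_pos":[0,0,2],"turn":0,"claw":1},{"delta_pos":[0,0,0],"turn":0,"claw":1}]'

```text
time_s: 13.12
tcp_pos: [0.5732, -0.1151, 0.0899]
ee_rot: [[0.997, 0.083, -0.0], [0.083, -0.997, -0.0], [-0.0, 0.0, -1.0]]
wrist_force: [0.5, -0.2, 0.3]
gripper_width: 0.998
gripper_force: 0.1
```

Request:
drive_tool --moves '[{"delta_pos":[0,-2,0],"turn":0,"claw":1},{"delta_pos":[0,-2,0],"turn":0,"claw":1},{"delta_pos":[0,-2,0],"turn":0,"claw":1},{"delta_pos":[0,-2,0],"turn":0,"claw":1},{"delta_pos":[0,-2,0],"turn":0,"claw":1},{"delta_pos":[0,-2,0],"turn":0,"claw":1},{"delta_pos":[0,0,0],"turn":0,"claw":1}]'

```text
time_s: 14.0
tcp_pos: [0.5723, -0.103, 0.0901]
ee_rot: [[0.997, 0.083, 0.0], [0.083, -0.997, -0.0], [0.0, 0.0, -1.0]]
wrist_force: [-0.1, 0.4, -0.4]
gripper_width: 0.997
gripper_force: 0.0
```

```bash
python3 - <<'E'
from h import *
a,W,f,T=cap("wrist"); np.save("w5.npy",W);save("w5.png",a)
E
python3 prof.py w5.npy
```

```text
-84 23 [36.0, 37.0, 38.0]
-80 780 [5.0, 18.0, 33.0]
-56 16 [35.0, 40.0, 42.0]
-52 255 [10.0, 31.0, 69.0]
-48 344 [11.0, 29.0, 69.0]
-44 141 [11.0, 25.0, 35.0]
-40 87 [11.0, 29.0, 30.0]
-36 363 [8.0, 29.0, 30.0]
-32 590 [9.0, 22.0, 30.0]
-28 240 [7.0, 9.0, 10.0]
-24 244 [8.0, 9.0, 11.0]
-20 243 [8.0, 9.0, 11.0]
-16 240 [8.0, 10.0, 11.0]
-12 243 [8.0, 9.0, 10.0]
-8 243 [8.0, 10.0, 11.0]
-4 241 [8.0, 10.0, 11.0]
0 245 [7.0, 10.0, 11.0]
4 240 [8.0, 10.0, 11.0]
8 242 [8.0, 10.0, 11.0]
12 246 [7.0, 10.0, 11.0]
16 236 [8.0, 10.0, 11.0]
20 245 [7.0, 10.0, 11.0]
24 235 [8.0, 10.0, 11.0]
28 235 [8.0, 9.0, 10.0]
32 18 [7.0, 8.0, 9.0]
44 231 [10.0, 25.0, 37.0]
48 378 [11.0, 31.0, 69.0]
52 136 [11.0, 33.0, 68.0]
76 822 [6.0, 19.0, 33.0]
80 10 [39.0, 40.0, 40.0]
```

Request:
drive_tool --moves '[{"delta_pos":[0,0,-15],"turn":0,"claw":1},{"delta_pos":[0,0,-45],"turn":0,"claw":1},{"delta_pos":[0,0,-50],"turn":0,"claw":0},{"delta_pos":[-33,13,0],"turn":0,"claw":0},{"delta_pos":[-33,13,0],"turn":0,"claw":0},{"delta_pos":[-33,13,0],"turn":0,"claw":0},{"delta_pos":[-32,12,0],"turn":0,"claw":0},{"delta_pos":[0,0,0],"turn":0,"claw":0}]'

```text
time_s: 15.05
tcp_pos: [0.4443, -0.1656, 0.2015]
ee_rot: [[0.997, 0.081, 0.002], [0.081, -0.997, -0.0], [0.002, 0.0, -1.0]]
wrist_force: [0.3, 0.4, 0.5]
gripper_width: 0.405
gripper_force: 0.0
```

Run:
```python
from h import *
a,W,f,T=cap("wrist"); np.save("w6.npy",W);save("w6.png",a)
s=monitor.sense(); R=np.array(s["ee_rot"]); t=np.array(s["tcp_pos"]); print(t)
Q=(W-t)@R*1000; Q[...,1]*=-1; Z=W[...,2]*1000
for u in(150,220,260,300): 
  print(u,[(v,)+tuple(np.round([Q[v,u,0],Q[v,u,1],Z[v,u]],0).astype(int).tolist()) for v in range(120,330,10) if np.isfinite(Z[v,u])])
```

```text
[ 0.44570862 -0.16536266  0.20147338]
150 [(120, 56, 72, 139), (130, 50, 73, 138), (140, 28, 117, 0), (150, 18, 117, 2), (160, 7, 118, 2), (170, -5, 119, 1), (180, -16, 121, 0), (190, -27, 120, 3), (200, -39, 122, 1), (210, -51, 123, 2), (220, 36, 30, 278), (230, 36, 28, 285), (240, 37, 25, 292), (250, 36, 24, 296), (260, 34, 24, 297), (270, 31, 25, 296), (280, 29, 25, 297), (290, 27, 25, 297), (300, 24, 25, 297), (310, 22, 25, 299), (320, 22, 24, 302)]
220 [(120, 56, 25, 138), (130, 50, 26, 137), (140, 43, 26, 136), (150, 36, 26, 134), (160, 6, 42, 0), (170, -5, 42, 1), (180, -16, 42, 1), (190, -27, 42, 2), (200, -39, 43, 1), (210, -51, 43, 2), (220, -63, 43, 2), (230, 8, 19, 213), (240, 4, 18, 216), (250, 32, 10, 288), (260, 30, 10, 289), (270, 29, 9, 292), (280, -140, 46, 1), (290, -152, 46, 3), (300, -167, 46, 1), (310, 23, 9, 299), (320, 22, 8, 302)]
260 [(120, 56, -1, 138), (130, 50, -1, 137), (140, 43, -1, 133), (150, 36, -1, 135), (160, 7, -2, 1), (170, -4, -2, 2), (180, -16, -2, 0), (190, -27, -2, 2), (200, -39, -2, 2), (210, -51, -2, 2), (220, -63, -2, 2), (230, -75, -2, 2), (240, -88, -3, 1), (250, 32, 0, 287), (260, 31, 0, 291), (270, 28, 0, 290), (280, -139, -3, 2), (290, -153, -3, 2), (300, -167, -3, 1), (310, 23, 0, 300), (320, 23, 0, 303)]
300 [(120, 56, -28, 137), (130, 50, -28, 136), (140, 43, -29, 133), (150, 36, -29, 134), (160, 7, -46, 2), (170, -4, -46, 2), (180, -16, -47, 2), (190, -27, -47, 3), (200, -39, -48, 2), (210, -50, -48, 3), (220, -63, -48, 2), (230, 8, -20, 213), (240, 8, -19, 226), (250, 32, -10, 287), (260, 30, -10, 289), (270, 28, -10, 291), (280, -1, -17, 244), (290, -5, -17, 245), (300, -9, -17, 246), (310, 23, -9, 299), (320, 22, -9, 302)]
```

View pics/w6.png

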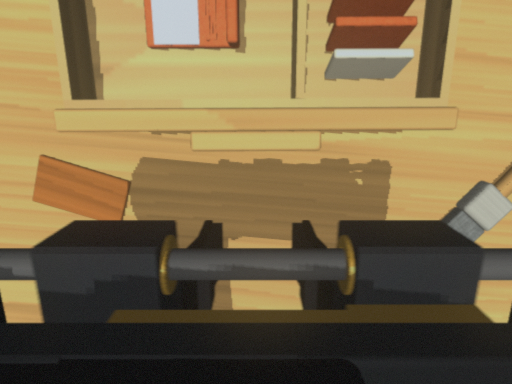

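The tile lies flat, glaze up, in the bay at (150–240, 0–45). The pull at (192–320, 132–150) is centred on the tool, about 32 mm ahead.

Request:
drive_tool --moves '[{"delta_pos":[0,0,40],"turn":0,"claw":0},{"delta_pos":[0,0,35],"turn":0,"claw":0},{"delta_pos":[0,0,14],"turn":0,"claw":0},{"delta_pos":[3,0,0],"turn":0,"claw":0},{"delta_pos":[5,0,0],"turn":0,"claw":0},{"delta_pos":[4,0,0],"turn":0,"claw":0},{"delta_pos":[2,0,0],"turn":0,"claw":0},{"delta_pos":[2,0,0],"turn":0,"claw":0},{"delta_pos":[2,0,0],"turn":0,"claw":0},{"delta_pos":[2,0,0],"turn":0,"claw":0},{"delta_pos":[2,0,0],"turn":0,"claw":0},{"delta_pos":[2,0,0],"turn":0,"claw":0}]'

```text
time_s: 16.6
tcp_pos: [0.4698, -0.1629, 0.111]
ee_rot: [[0.997, 0.083, -0.0], [0.083, -0.997, -0.0], [-0.0, -0.0, -1.0]]
wrist_force: [-1.1, -0.9, 0.5]
gripper_width: 0.002
gripper_force: 1.1
```

Request:
drive_tool --moves '[{"delta_pos":[2,0,0],"turn":0,"claw":0},{"delta_pos":[3,0,0],"turn":0,"claw":0},{"delta_pos":[4,0,0],"turn":0,"claw":0},{"delta_pos":[5,0,0],"turn":0,"claw":0},{"delta_pos":[6,0,0],"turn":0,"claw":0},{"delta_pos":[6,0,0],"turn":0,"claw":0},{"delta_pos":[6,0,0],"turn":0,"claw":0},{"delta_pos":[6,0,0],"turn":0,"claw":0},{"delta_pos":[6,0,0],"turn":0,"claw":0},{"delta_pos":[6,0,0],"turn":0,"claw":0},{"delta_pos":[6,0,0],"turn":0,"claw":0},{"delta_pos":[6,0,0],"turn":0,"claw":0}]'

```text
time_s: 18.1
tcp_pos: [0.532, -0.1576, 0.111]
ee_rot: [[0.997, 0.083, -0.0], [0.083, -0.997, 0.0], [-0.0, -0.0, -1.0]]
wrist_force: [-2.3, 2.3, -0.7]
gripper_width: 0.005
gripper_force: 1.0
```

Request:
drive_tool --moves '[{"delta_pos":[6,0,0],"turn":0,"claw":0},{"delta_pos":[6,0,0],"turn":0,"claw":0},{"delta_pos":[6,0,0],"turn":0,"claw":0},{"delta_pos":[6,0,0],"turn":0,"claw":0},{"delta_pos":[6,0,0],"turn":0,"claw":0},{"delta_pos":[6,0,0],"turn":0,"claw":0},{"delta_pos":[6,0,0],"turn":0,"claw":0},{"delta_pos":[6,0,0],"turn":0,"claw":0},{"delta_pos":[5,0,0],"turn":0,"claw":0},{"delta_pos":[4,0,0],"turn":0,"claw":0}]'

```text
time_s: 19.35
tcp_pos: [0.5888, -0.153, 0.111]
ee_rot: [[0.997, 0.083, 0.0], [0.083, -0.997, -0.0], [0.0, 0.0, -1.0]]
wrist_force: [-1.9, 1.2, 0.1]
gripper_width: 0.004
gripper_force: 0.9
```

```bash
cat > d.py <<'E'
from h import *
a,W,f,T=cap("wrist")
s=monitor.sense(); R=np.array(s["ee_rot"]); t=np.array(s["tcp_pos"]); print(t,s["wrist_force"])
Q=(W-t)@R*1000; Z=W[...,2]*1000
for u in(200,260): print(u,[(v,)+tuple(np.round([Q[v,u,0],Z[v,u]],0).astype(int).tolist()) for v in range(40,230,6) if np.isfinite(Z[v,u])])
save("d.png",a)
E
python3 d.py
```

```text
[ 0.58954925 -0.15305064  0.11113944] [-0.98712456 -0.62727231 -0.28539419]
200 [(40, 89, 153), (46, 87, 152), (52, 85, 152), (58, 83, 152), (64, 81, 151), (70, 79, 153), (76, 77, 152), (82, 75, 150), (88, 73, 151), (94, 71, 151), (100, 69, 153), (106, 67, 151), (112, 65, 152), (118, 63, 151), (124, 61, 151), (130, 53, 85), (136, 50, 86), (142, 47, 86), (148, 45, 99), (154, 45, 120), (160, 43, 124), (166, 40, 124), (172, 39, 133), (178, 38, 137), (184, 35, 137), (190, 33, 137), (196, 30, 138), (202, 27, 138), (208, 23, 134), (214, 21, 135), (220, 37, 188), (226, 37, 192)]
260 [(40, 89, 152), (46, 87, 152), (52, 85, 152), (58, 83, 152), (64, 81, 152), (70, 79, 152), (76, 77, 152), (82, 75, 151), (88, 73, 151), (94, 71, 152), (100, 69, 151), (106, 67, 152), (112, 65, 153), (118, 63, 151), (124, 61, 150), (130, 54, 85), (136, 50, 86), (142, 47, 86), (148, 45, 100), (154, 45, 121), (160, 43, 123), (166, 40, 123), (172, 39, 133), (178, 38, 137), (184, 35, 137), (190, 33, 137), (196, 30, 137), (202, 27, 137), (208, 24, 135), (214, 21, 134), (220, 18, 135), (226, 15, 134)]
```

Request:
drive_tool --moves '[{"delta_pos":[4,0,0],"turn":0,"claw":0},{"delta_pos":[4,0,0],"turn":0,"claw":0},{"delta_pos":[4,0,0],"turn":0,"claw":0},{"delta_pos":[3,0,0],"turn":0,"claw":0},{"delta_pos":[3,0,0],"turn":0,"claw":0},{"delta_pos":[3,0,0],"turn":0,"claw":0},{"delta_pos":[2.5,0,0],"turn":0,"claw":0},{"delta_pos":[2.5,0,0],"turn":0,"claw":0},{"delta_pos":[2.5,0,0],"turn":0,"claw":0},{"delta_pos":[2.5,0,0],"turn":0,"claw":0}]'

```text
time_s: 20.65
tcp_pos: [0.6159, -0.1508, 0.1112]
ee_rot: [[0.997, 0.082, -0.007], [0.082, -0.997, 0.0], [-0.007, -0.001, -1.0]]
wrist_force: [-7.7, 1.3, 4.8]
gripper_width: 0.005
gripper_force: 3.9
```

Request:
drive_tool --moves '[{"delta_pos":[2,0,0],"turn":0,"claw":0},{"delta_pos":[2,0,0],"turn":0,"claw":0},{"delta_pos":[0,0,0],"turn":0,"claw":0}]'

```text
time_s: 21.02
tcp_pos: [0.6239, -0.1501, 0.1112]
ee_rot: [[0.997, 0.083, 0.001], [0.083, -0.997, -0.0], [0.001, 0.0, -1.0]]
wrist_force: [-1.0, 0.2, 0.4]
gripper_width: 0.008
gripper_force: 0.8
```

```bash
python3 d.py
```

```text
[ 0.62400449 -0.15005988  0.11117817] [-1.53182528  0.56266654 -0.30771552]
200 [(40, 90, 151), (46, 88, 151), (52, 86, 151), (58, 84, 150), (64, 82, 151), (70, 80, 151), (76, 78, 151), (82, 76, 151), (88, 74, 150), (94, 72, 152), (100, 70, 152), (106, 68, 151), (112, 66, 151), (118, 64, 151), (124, 61, 150), (130, 59, 151), (136, 57, 152), (142, 55, 152), (148, 53, 151), (154, 50, 151), (160, 49, 153), (166, 46, 151), (172, 44, 152), (178, 41, 150), (184, 39, 151), (190, 37, 152), (196, 34, 151), (202, 32, 151), (208, 29, 151), (214, 27, 152), (220, 37, 187), (226, 38, 193)]
260 [(40, 89, 152), (46, 88, 151), (52, 86, 152), (58, 84, 152), (64, 82, 150), (70, 80, 152), (76, 78, 151), (82, 76, 151), (88, 74, 151), (94, 72, 152), (100, 70, 151), (106, 68, 152), (112, 66, 152), (118, 64, 151), (124, 61, 152), (130, 59, 153), (136, 57, 151), (142, 55, 151), (148, 53, 152), (154, 51, 151), (160, 48, 152), (166, 46, 152), (172, 43, 150), (178, 42, 152), (184, 39, 152), (190, 37, 152), (196, 34, 151), (202, 32, 152), (208, 30, 151), (214, 27, 150), (220, 19, 135), (226, 16, 134)]
```

Request:
drive_tool --moves '[{"delta_pos":[1,0,0],"turn":0,"claw":0},{"delta_pos":[1,0,0],"turn":0,"claw":0},{"delta_pos":[0,0,0],"turn":0,"claw":0}]'

```text
time_s: 21.45
tcp_pos: [0.6247, -0.15, 0.1111]
ee_rot: [[0.997, 0.083, -0.001], [0.083, -0.997, -0.0], [-0.001, -0.0, -1.0]]
wrist_force: [-3.4, 0.6, 3.0]
gripper_width: 0.003
gripper_force: 2.3
```

Request:
drive_tool --moves '[{"delta_pos":[1,0,0],"turn":0,"claw":0},{"delta_pos":[0.5,0,0],"turn":0,"claw":0},{"delta_pos":[0,0,0],"turn":0,"claw":0}]'

```text
time_s: 21.82
tcp_pos: [0.6247, -0.15, 0.1111]
ee_rot: [[0.997, 0.083, -0.005], [0.083, -0.997, -0.0], [-0.005, -0.0, -1.0]]
wrist_force: [-7.5, 0.5, 5.7]
gripper_width: 0.007
gripper_force: 3.9
```

Request:
drive_tool --moves '[{"delta_pos":[-4,0,0],"turn":0,"claw":0},{"delta_pos":[-25,0,0],"turn":0,"claw":0},{"delta_pos":[-45,0,0],"turn":0,"claw":0},{"delta_pos":[-45,0,-45],"turn":0,"claw":0},{"delta_pos":[-45,0,-50],"turn":0,"claw":0},{"delta_pos":[0,0,0],"turn":0,"claw":0},{"delta_pos":[0,0,0],"turn":0,"claw":0}]'

```text
time_s: 22.7
tcp_pos: [0.4683, -0.1629, 0.202]
ee_rot: [[0.997, 0.083, 0.003], [0.083, -0.997, 0.0], [0.003, -0.0, -1.0]]
wrist_force: [0.4, 1.1, 0.3]
gripper_width: 0.005
gripper_force: 0.0
```

```bash
python3 d.py
python3 - <<'E'
from h import *
a=cv2.imread("pics/d.png"); b,_,_,_=cap("top")
cv2.imwrite("pics/end.png",np.hstack([cv2.resize(a,(400,300)),cv2.resize(b[...,::-1],(400,300))]))
E
```

```text
[ 0.46809208 -0.16290196  0.20108679] [0.16682956 0.94627052 0.10817339]
200 [(40, 131, 1), (46, 125, 1), (52, 120, 0), (58, 114, 2), (64, 108, 3), (70, 102, 2), (76, 96, 3), (82, 90, 1), (88, 84, 2), (94, 78, 1), (100, 72, 1), (106, 66, 3), (112, 60, 1), (118, 54, 1), (124, 48, 1), (130, 41, 1), (136, 35, 1), (142, 29, 3), (148, 22, 2), (154, 15, 1), (160, 9, 1), (166, 2, 2), (172, -4, 3), (178, -11, 1), (184, -18, 2), (190, -25, 4), (196, -32, 1), (202, -39, 1), (208, -47, 1), (214, -53, 2), (220, 38, 279), (226, 38, 284)]
260 [(40, 131, 2), (46, 125, 2), (52, 119, 2), (58, 114, 2), (64, 108, 1), (70, 102, 3), (76, 96, 2), (82, 90, 1), (88, 85, 0), (94, 78, 2), (100, 72, 2), (106, 66, 2), (112, 60, 1), (118, 54, 0), (124, 48, 2), (130, 41, 0), (136, 35, 2), (142, 29, 1), (148, 22, 0), (154, 15, 1), (160, 9, 1), (166, 2, 2), (172, -5, 0), (178, -11, 2), (184, -18, 2), (190, -25, 2), (196, -33, 0), (202, -39, 3), (208, -46, 1), (214, -53, 1), (220, -60, 2), (226, 10, 210)]
```

View pics/end.png

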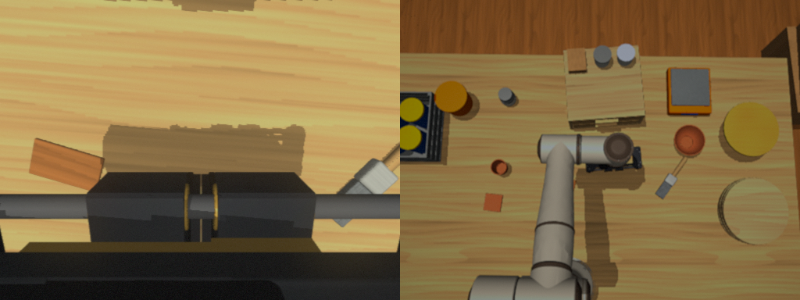

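The top view shows the drawer shut, with only the pull showing at about (615,122). The bystanders are unmoved and the gripper is clear. The drawer stopped moving while the push force rose, so it is against its stop.

```bash
python3 -c "
from station import ticket
print(ticket.finish_job())"
```

```text
the job is handed in; nothing more can be done
None
```

The tile is lying flat on its back, glazed face up, in the drawer bay; the drawer is pushed fully home against its stop, the other things on the bench look unmoved, and the job was handed in at about 23 s (limit 51 s).

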